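Square the board carrier into the test fixture

TASK

Without gripping or lifting it, push the black board carrier over the aluminium plate until its far edge lies flush along the dark fence and its end lies against the yellow stop (not the grey one), and leave it there with the fingers clear. Push only on the black frame, never touching the green board or its components, and leave everything else on the bench where it is.

Things in the scene. Friction and masses are not known exactly. Their poses are not given: they have to be found in the camera images.
- fixture: Fixed fixture. Origin on the bench; +x points at the fence, y runs along it. Aluminium plate: x -130 to 120, y -200 to 200 mm, top 8 mm above the bench. Dark steel fence along the plate's whole far (+x) side, 20 mm thick, top 30 mm above the bench; its working face (looks to -x) is at x = 90 mm. Place and yaw vary.
- carrier: Loose black frame 100 (x) x 130 (y) x 16 mm high, rim 10 mm wide, holding a green board; 0.35 to 0.7 kg, slides at some 2 to 7 N. Origin: centre of its underside. Starts on the plate, turned up to 12 degrees from the fixture. Its +x long side goes to the fence, a short side to the yellow stop; seated, its origin is 50 mm from the fence face and 80 mm along y from the yellow stop's origin.
- board: Green circuit board fixed in the carrier, not to be touched; same origin and axes as the carrier. 80 x 110 mm, its top 14.5 mm above the carrier's underside (1.5 mm below the rim). Port cages, connectors and a can on it rise to at most 27.5 mm, all at least 12 mm inside the carrier's outer edges.
- stop_yellow: Fixed yellow block on the plate, 90 (x) x 30 (y) x 22 mm high, same yaw as the fixture: the stop to use. Origin: centre of its underside, at x = 40 mm and y = +180 or -180 mm in the fixture (left or right end, varies). Its working face looks to the plate's middle, 15 mm from its origin.
- stop_grey: Fixed grey block, the same size, at the other end of the plate: not to be used.
- heatsink: Loose aluminium finned heat sink 40 x 40 x 25 mm on a near corner of the plate; a bystander. Origin at the centre of its underside.
- capacitor: Loose blue can capacitor 25 mm diameter, 30 mm high, standing on the other near corner of the plate; a bystander. Origin at the centre of its underside.
- probe_red: Loose red and yellow test probe, about 145 mm long with its needle, 20 mm wide, 15 mm high, lying beyond the fence; a bystander.
- probe_blue: Loose blue and yellow test probe, same size, lying beyond the fence; a bystander.
- screwdriver: Loose orange screwdriver, 180 mm long, lying left of the fixture; a bystander.
- tray: Loose blue parts tray 120 x 90 x 30 mm right of the fixture; a bystander.
- pot: Loose small brass bowl, 56 mm across, 35 mm high, right of the fixture; a bystander.
Things that resemble listed ones, but are neither listed nor needed, are in the scene too. What is meant by the carrier is not red, and is the larger of those in its own colour.

How it is judged (in metres and radians):
At the end, for the whole second after the job is handed in: The carrier lies flat and still on the plate, its far side within 2.5 mm of the fence and its end within 2.5 mm of the yellow stop, square to the fence within 0.025 rad (1.4 degrees) (x of carrier in the frame of fixture above 0.0375 m and y of carrier in the frame of stop_yellow between -0.0825 and 0.0825 m and y of carrier in the frame of fixture between -0.12 and 0.12 m and angle between the x axis of carrier and the x axis of fixture, either way round below 0.025 rad and height (world z) of carrier below 0.0105 m and angle between carrier's own z axis and vertical below 0.03 rad and linear speed of carrier below 0.01 m/s); the robot touches nothing.
It fails at once if the carrier is lifted or tipped (its centre more than 6 mm off the plate, or tilted more than 0.12 rad) (height (world z) of carrier above 0.014 m or angle between carrier's own z axis and vertical above 0.12 rad).
It fails at once if the robot touches the green board or its components (over 1 N) (contact force between any of the fingers, the arm and board above 1 N).
It fails at once if a bystander is moved more than 20 mm (distance of any of heatsink, capacitor, probe_red, probe_blue, screwdriver, tray, pot from where it was at the start of the episode above 0.02 m).
It also fails if it takes over 72 s, if anything falls off the work surface, if the arm or the gripper's body presses on something with over 40 N, if the wrist force passes 120 N, or if a joint passes its speed limit or range.

ROBOT

A 7-joint arm with a two-finger parallel gripper is mounted at the origin on the work surface. World frame = base frame: x ahead of the robot, y to its left, z up, the work surface at z = 0. Lengths are in mm, angles in rad, forces in N, time in s.
With the tool pointing down it reaches from about 400 to 875 mm from the base axis. Payload 4.4 kg.
Tool frame: the origin (TCP) lies on the centre line of the jaws, within the pads' length; the fingertips stand 19 mm ahead of it and the grasp point (between the pads) is the TCP; z points along the fingers, y is the line along which they close (so a half turn about z gives the same grasp; the last joint's range is limited). The gripper opens to 85 mm and grips with 20 to 120 N. Pads are 22 mm wide; open, the fingers measure 114 mm over their backs; the gripper's body (76 mm by 85 mm) begins 54 mm behind the grasp point. The pads swing forward as they close: fully open they stand 13 mm farther back than shut.
Start: joints at [1.187, 0.628, 0.038, 1.517, -0.027, 0.996, -0.02], TCP at [203.137, -617.457, 250.313] pointing down, gripper open.
Joint ranges: [-3.06, 3.06], [-0.37, 2.12], [-1.25, 1.32], [0.18, 2.47], [-1.1, 4.24], [0.23, 1.98], [-2.94, 2.94]. Speed limits (rad/s): [2.57, 2.57, 3.14, 3.14, 3.14, 3.14, 3.14].

INTERFACE

Orientations are given as [roll, pitch, yaw] about the fixed x, y, z axes, in that order (R = Rz(yaw) Ry(pitch) Rx(roll)).
In Python, from cell import ctrl, viewer, silhouettes gives the robot as it stands.
- The arm moves only by the shell command python3 -m creep 'ROWS'. ROWS is JSON, a list of rows, each an object with "jaw": the gripper command: -1 is shut, 1 is fully open, values between are in proportion; "xyz": the shift along the tool's x, y, z in mm, a list of three; "angular": the turn, a rotation vector about the tool's x, y, z in rad, a list of three. In form: [{"jaw": jaw, "xyz": [tx, ty, tz], "angular": [rx, ry, rz]}, ...]. A call has 1 to 12 rows; each row is the pose to reach, as a shift and turn from the pose commanded when the call began, along the tool's axes at that moment; what a row does not reach only later rows make up. A row lasts 1/8 s, in which the tool goes at most 62.5 mm and 10.7 degrees, less where a joint would pass 70% of its speed; a pose out of reach is approached as far as the arm can. A call with a gripper value outside its range is refused whole. The fingers move at their own pace and stop on an object; the grip force is fixed at half the most. Time passes only in rows, so rows that repeat a pose let the fingers close. It gives the time, the measured TCP pose, the force, the opening and the grip force at its end, in the units of the state.
- ctrl.read_state(): the state, without advancing time (a new reading comes with each control period).
- viewer.get_image(name): name is "side" or "top" or "wrist"; returns (picture, depth): 384x512x3 uint8, red, green, blue; 384x512 float32, mm along the optical axis (not along the pixel's ray), 0 where there is no reading.
- viewer.camera_model(name): a dict with "fx", "fy", "cx", "cy" (pixels), "T" (4x4, takes a point from camera to world coordinates). Camera axes: x right, y down, z forward; pixel columns grow to the right and rows downward; lengths in mm; the calibration is good to about 2 mm. A picture is of the moment at which its call begins: read the wrist's pose just before it. camera_model takes no time and is no camera call; for the wrist camera it gives the pose at the moment of the call.
- ctrl.finish_job(): hands the job in; it is judged then, once.
Trained networks look in the newest picture that a camera, given by its name, has taken for a name from the list of things; names that differ only in an ending like _2 or _b are one class to them, and where a whole thing is asked for, a point or a joint stands for the part that bears it (a point fixed in the world has none). Each returns a list of dicts, best first, with "score" (0 to 1); they miss things now and then, are a little off and sometimes report something else, mostly with a low value. They report only what shows in the picture. A call takes as long as a camera call. They do not tell look-alikes from the thing itself.
- silhouettes(camera, target): "pixels" (384x512 bool, what is visible of it) and "xy" ([column, row] in pixels, amid what is visible of it).
The state is a dict: "clock": time; "qpos": joint angles; "qd": joint speeds; "tau": joint torques, N m; "eef_pos": TCP position; "tool_rot": TCP orientation; "force": force on the tool from outside, world axes, zero at the start; "torque": the same for the moment, N m; "width": finger opening in mm; "gripper_force": force on a finger pad.
Only numpy, scipy, OpenCV 4.12 (cv2) and the standard library are available. Lean on these libraries where they do the work, as an engineer would, in place of code of your own. Each camera call takes 0.05 s, during which the arm holds its last target. There are 200 camera calls.

## Working session

There is one attempt and no reset: what is moved stays moved. The work goes in short steps, Python scripts to look and compute and a shell command to move; the robot and the scene stay as the last step left them, time stands still between calls to the robot, and variables do not carry over. Pictures are saved under pics/ and viewed, at most 10 in all, crops included, and the job is handed in when it is done.

```bash
mkdir -p pics; cat > h.py <<'E'
import numpy as np, cv2
from cell import ctrl, viewer, silhouettes
def pts(cam, mask, depth):
    m=viewer.camera_model(cam); v,u=np.nonzero(mask&(depth>0)); z=depth[v,u]
    P=np.c_[(u-m['cx'])/m['fx']*z,(v-m['cy'])/m['fy']*z,z,np.ones(len(z))]
    return (P@np.array(m['T']).T)[:,:3]
E
python3 - <<'E'
from h import *
s=ctrl.read_state(); print(s['clock'],s['eef_pos'],s['tool_rot'],s['width'])
im,d=viewer.get_image('top'); cv2.imwrite('pics/top0.png',im[:,:,::-1])
np.savez('top0.npz',im=im,d=d)
for n in ['fixture','carrier','board','stop_yellow','stop_grey','heatsink','capacitor']:
    for r in silhouettes('top',n)[:3]:
        P=pts('top',r['pixels'],d)
        zt=np.percentile(P[:,2],90)
        rect=cv2.minAreaRect(P[:,:2].astype(np.float32))
        print(n,round(r['score'],2),np.round(r['xy']),r['pixels'].sum(),'z',np.round(np.percentile(P[:,2],[5,50,95]),1),'rect',np.round(rect[0],1),np.round(rect[1],1),round(rect[2],2))
E
```

```text
0.0 [ 202.91280334 -616.86595975  249.36753236] [-3.13962229e+00  7.19364953e-05  3.17771969e-01] 85.2157499773647
fixture 0.88 [245. 205.] 7415 z [ 1.1  7.3 29.3] rect [571.1  46.5] [398.1 251.8] 89.51
fixture 0.54 [189. 174.] 254 z [21.6 28.3 34.2] rect [615.1 224.1] [87.7 30.1] 0.38
carrier 0.91 [254. 263.] 718 z [ 4.4 11.2 19.7] rect [344.8   8.9] [97.2 74.9] 53.33
carrier 0.87 [187. 268.] 1328 z [ 7.6 14.8 25.2] rect [328.6 226.7] [132.1 104.3] 67.62
carrier 0.78 [244. 186.] 1275 z [16.2 23.1 33.9] rect [573.3  50.2] [100.8 131.4] 8.11
board 0.95 [184. 266.] 931 z [ 8.1 15.3 26.1] rect [330.  224.5] [113.3  84.3] 67.45
board 0.72 [241. 188.] 824 z [16.5 23.9 34.6] rect [573.9  50.2] [ 79.1 109.5] 7.11
board 0.59 [255. 264.] 522 z [ 4.2 11.5 20.4] rect [344.3   8.5] [85.9 62.9] 51.33
stop_yellow 0.49 [186. 171.] 260 z [22.4 28.4 34.3] rect [615.1 224.1] [87.7 30.1] 0.38
stop_grey 0.73 [301. 180.] 249 z [22.4 29.3 35.1] rect [ 612.6 -134.4] [87.1 28.4] 1.18
stop_grey 0.26 [291. 217.] 141 z [ 9.4 20.  35.8] rect [ 477.2 -108.9] [36.3 38.5] 13.07
heatsink 0.7 [288. 217.] 165 z [ 8.8 20.9 35.8] rect [ 478.5 -108.9] [40.6 39.6] 14.38
capacitor 0.47 [192. 216.] 57 z [14.8 35.6 41.8] rect [488.2 200.6] [22.4 22.3] 40.21
```

View pics/top0.png

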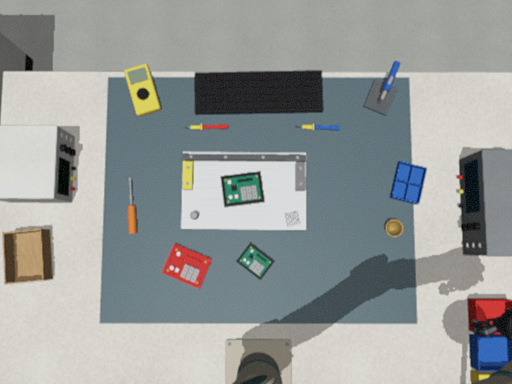

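The top view shows the plate, with the fence at row 157. The carrier is at (243,188), turned about 8°. The yellow stop is on the left at (187,174), the heat sink at (292,218) and the capacitor at (194,215). The red board and the smaller green board near the robot are decoys.

In world coordinates the fixture is about (574,45) with yaw about -0.4°, and the carrier has to go to about (614,145). I'll push toward the fence first with the fingers spread, then along the end.

```bash
python3 -m creep '[{"jaw":1,"xyz":[296,-205,50],"angular":[0,0,0.15]},{"jaw":1,"xyz":[296,-205,50],"angular":[0,0,0.15]},{"jaw":1,"xyz":[296,-205,50],"angular":[0,0,0.15]},{"jaw":1,"xyz":[296,-205,50],"angular":[0,0,0.15]},{"jaw":1,"xyz":[296,-205,50],"angular":[0,0,0.15]},{"jaw":1,"xyz":[296,-205,50],"angular":[0,0,0.15]},{"jaw":1,"xyz":[470,-543,100],"angular":[0,0,0.325]},{"jaw":1,"xyz":[470,-543,100],"angular":[0,0,0.325]},{"jaw":1,"xyz":[470,-543,100],"angular":[0,0,0.325]},{"jaw":1,"xyz":[470,-543,100],"angular":[0,0,0.325]},{"jaw":1,"xyz":[470,-543,100],"angular":[0,0,0.325]},{"jaw":1,"xyz":[470,-543,100],"angular":[0,0,0.325]}]'
```

```text
clock: 1.9
eef_pos: [479.2, 39.0, 151.5]
tool_rot: [-3.142, -0.001, -0.007]
force: [0.8, 0.0, -0.3]
width: 85.3
gripper_force: 0.0
```

```bash
python3 -m creep '[{"jaw":1,"xyz":[0,-6,60],"angular":[0,0,0]},{"jaw":1,"xyz":[0,-6,115],"angular":[0,0,0]},{"jaw":1,"xyz":[0,-6,115],"angular":[0,0,0]},{"jaw":1,"xyz":[0,-6,115],"angular":[0,0,0]}]'
python3 - <<'E'
from h import *
im,d=viewer.get_image('side'); im2,d2=viewer.get_image('wrist')
cv2.imwrite('pics/sw.png',np.vstack([im,im2])[:, :, ::-1][:600] if 0 else cv2.resize(np.hstack([im,im2]),(800,300))[:,:,::-1])
E
```

```text
clock: 2.4
eef_pos: [479.8, 42.5, 37.9]
tool_rot: [-3.142, -0.002, -0.008]
force: [1.1, -0.3, -0.2]
width: 85.4
gripper_force: 0.0
```

View pics/sw.png

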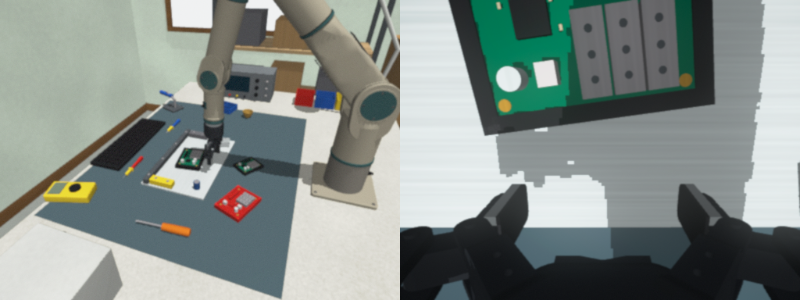

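The wrist view shows both open fingers short of the carrier's near side, with nothing in between. I'll find the open tips' height by touching the plate.

```bash
for i in 1; do python3 -m creep '[{"jaw":1,"xyz":[0,0,6],"angular":[0,0,0]},{"jaw":1,"xyz":[0,0,10],"angular":[0,0,0]},{"jaw":1,"xyz":[0,0,10],"angular":[0,0,0]}]'; done
python3 - <<'E'
from h import *
im,d=viewer.get_image('wrist')
v=d>0
T=np.array(viewer.camera_model('wrist')['T']); print(T[:3,3])
P=pts('wrist',v,d)
s=ctrl.read_state(); t=np.array(s['eef_pos'])
# finger points: near tcp x, |dy| 30..60
for sgn in (1,-1):
    q=P[(abs(P[:,0]-t[0])<14)&((P[:,1]-t[1])*sgn>36)&((P[:,1]-t[1])*sgn<62)&(P[:,2]>11)]
    print(len(q), np.round(np.percentile(q,[0,2,50,98,100],axis=0),1) if len(q) else '')
E
```

```text
clock: 2.88
eef_pos: [480.2, 43.1, 28.5]
tool_rot: [-3.141, -0.004, -0.008]
force: [0.2, 0.3, -0.2]
width: 85.5
gripper_force: 0.0
[545.24866224  43.16380791 152.52865669]
8383 [[466.8  79.1  21.9]
 [470.7  81.7  27.7]
 [486.7  92.2  73.8]
 [492.6 104.9  91. ]
 [494.  105.1  94.6]]
8966 [[466.3 -18.9  22.5]
 [469.1 -18.6  27.8]
 [485.7  -6.2  74.1]
 [491.9   5.5  90.5]
 [493.9   7.1  93.3]]
```

Open, the tips are about 6.5 mm below the TCP. I'll go 10 mm lower, which puts them 4 mm above the plate, and push.

```bash
python3 -m creep '[{"jaw":1,"xyz":[0,-6,10],"angular":[0,0,0]},{"jaw":1,"xyz":[5,-6,10],"angular":[0,0,0]},{"jaw":1,"xyz":[15,-6,10],"angular":[0,0,0]},{"jaw":1,"xyz":[21,-6,10],"angular":[0,0,0]},{"jaw":1,"xyz":[26,-6,10],"angular":[0,0,0]},{"jaw":1,"xyz":[31,-6,10],"angular":[0,0,0]},{"jaw":1,"xyz":[36,-6,10],"angular":[0,0,0]},{"jaw":1,"xyz":[41,-6,10],"angular":[0,0,0]},{"jaw":1,"xyz":[46,-6,10],"angular":[0,0,0]},{"jaw":1,"xyz":[51,-6,10],"angular":[0,0,0]},{"jaw":1,"xyz":[55,-6,10],"angular":[0,0,0]},{"jaw":1,"xyz":[55,-6,10],"angular":[0,0,0]}]'
python3 - <<'E'
from h import *
im,d=viewer.get_image('wrist'); cv2.imwrite('pics/w2.png',im[:,:,::-1])
E
```

```text
clock: 4.42
eef_pos: [534.8, 48.1, 16.5]
tool_rot: [3.141, -0.002, -0.008]
force: [0.4, -1.1, 0.1]
width: 85.2
gripper_force: 0.2
```

View pics/w2.png

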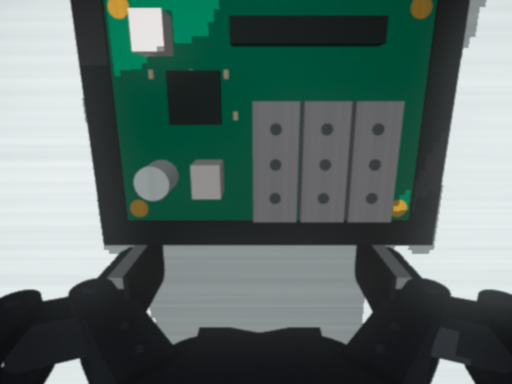

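The carrier is squared against both fingers, and the finger contact is on the frame only. I'll continue to just short of the fence, then back off and rise.

```bash
python3 -m creep '[{"jaw":1,"xyz":[4,0,-1.5],"angular":[0,0,0]},{"jaw":1,"xyz":[8,0,-1.5],"angular":[0,0,0]},{"jaw":1,"xyz":[12,0,-1.5],"angular":[0,0,0]},{"jaw":1,"xyz":[14,0,-1.5],"angular":[0,0,0]},{"jaw":1,"xyz":[14,0,-1.5],"angular":[0,0,0]}]'
python3 - <<'E'
from h import *
im,d=viewer.get_image('wrist')
P=pts('wrist',d>0,d)
s=ctrl.read_state(); t=np.array(s['eef_pos']);print(t,s['force'])
im,d=viewer.get_image('top')
for n in ['carrier','board','stop_yellow','stop_grey']:
    for r in silhouettes('top',n)[:3]:
        P=pts('top',r['pixels'],d)
        rect=cv2.minAreaRect(P[:,:2].astype(np.float32))
        print(n,round(r['score'],2),np.round(r['xy']),'rect',np.round(rect[0],1),np.round(rect[1],1),round(rect[2],2))
E
```

```text
clock: 5.1
eef_pos: [548.0, 48.5, 18.0]
tool_rot: [3.142, -0.001, -0.007]
force: [-2.8, -0.6, 0.9]
width: 85.6
gripper_force: 1.2
[548.0375672   48.49418446  17.99151426] [-1.90897573e+00  1.07168646e-03  4.48713882e-02]
carrier 0.84 [255. 261.] rect [344.5   8.8] [96.6 74.8] 52.8
carrier 0.6 [257. 167.] rect [620.3  41.6] [134.2  87.8] 81.77
carrier 0.56 [165. 276.] rect [311.1 288.9] [19.9 13. ] 66.03
board 0.81 [254. 261.] rect [342.1   8. ] [85.3 65.4] 53.3
stop_yellow 0.55 [187. 175.] rect [615.3 224. ] [88.4 30.8] 0.84
stop_yellow 0.35 [299. 180.] rect [ 612.6 -134.6] [35.9 88.8] 89.01
stop_grey 0.5 [301. 178.] rect [ 612.6 -133.7] [28.1 88.8] 89.46
```

```bash
python3 -m creep '[{"jaw":1,"xyz":[-15,0,0],"angular":[0,0,0]},{"jaw":1,"xyz":[-15,0,-60],"angular":[0,0,0]},{"jaw":0,"xyz":[-15,0,-110],"angular":[0,0,0]},{"jaw":-0.06,"xyz":[60,103,-110],"angular":[0,0,-1.5708]},{"jaw":-0.06,"xyz":[60,103,-110],"angular":[0,0,-1.5708]},{"jaw":-0.06,"xyz":[60,103,-110],"angular":[0,0,-1.5708]},{"jaw":-0.06,"xyz":[60,103,-110],"angular":[0,0,-1.5708]},{"jaw":-0.06,"xyz":[60,103,-110],"angular":[0,0,-1.5708]},{"jaw":-0.06,"xyz":[60,103,-110],"angular":[0,0,-1.5708]},{"jaw":-0.06,"xyz":[60,103,-110],"angular":[0,0,-1.5708]},{"jaw":-0.06,"xyz":[60,103,-110],"angular":[0,0,-1.5708]},{"jaw":-0.06,"xyz":[60,103,-110],"angular":[0,0,-1.5708]}]'
python3 -m creep '[{"jaw":-0.06,"xyz":[0,0,0],"angular":[0,0,0]},{"jaw":-0.06,"xyz":[0,0,0],"angular":[0,0,0]},{"jaw":-0.06,"xyz":[0,0,0],"angular":[0,0,0]}]'
python3 - <<'E'
from h import *
im,d=viewer.get_image('wrist'); cv2.imwrite('pics/w3.png',im[:,:,::-1])
P=pts('wrist',d>0,d); t=np.array(ctrl.read_state()['eef_pos'])
q=P[(abs(P[:,0]-t[0])<60)&(abs(P[:,1]-t[1])<20)&(P[:,2]>60)]
print(t,np.round(np.percentile(q,[0,.5,2,50,98,100],axis=0)-t,1))
E
```

```text
clock: 6.9
eef_pos: [608.2, -55.5, 128.3]
tool_rot: [3.139, 0.0, 1.566]
force: [0.3, 0.3, -1.4]
width: 40.2
gripper_force: 0.0
clock: 7.28
eef_pos: [607.2, -55.0, 128.0]
tool_rot: [3.141, 0.0, 1.563]
force: [-0.4, -0.0, 0.9]
width: 40.2
gripper_force: 0.0
[607.14048248 -54.90248664 127.95254985] [[-60.  -12.5 -18.1]
 [-58.2 -10.5 -10.7]
 [-55.4  -8.5  -2.2]
 [ -0.6  11.8  54.9]
 [ 53.9  19.6  76. ]
 [ 59.8  20.   79.8]]
```

View pics/w3.png

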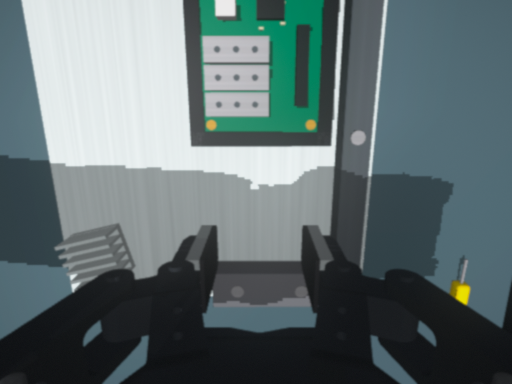

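The wrist view shows the tips (205,240 and 315,240) behind the carrier's end (row 145), clear of the fence, the grey stop and the heat sink. At this opening the tips are 18 mm below the TCP, so I'll descend to z=30 and push along +y.

```bash
python3 -m creep '[{"jaw":-0.06,"xyz":[0,0,50],"angular":[0,0,0]},{"jaw":-0.06,"xyz":[0,0,97],"angular":[0,0,0]},{"jaw":-0.06,"xyz":[0,0,97],"angular":[0,0,0]},{"jaw":-0.06,"xyz":[12,0,97],"angular":[0,0,0]},{"jaw":-0.06,"xyz":[22,0,97],"angular":[0,0,0]},{"jaw":-0.06,"xyz":[28,0,97],"angular":[0,0,0]},{"jaw":-0.06,"xyz":[33,0,97],"angular":[0,0,0]},{"jaw":-0.06,"xyz":[38,0,97],"angular":[0,0,0]},{"jaw":-0.06,"xyz":[44,0,97],"angular":[0,0,0]},{"jaw":-0.06,"xyz":[50,0,97],"angular":[0,0,0]},{"jaw":-0.06,"xyz":[50,0,97],"angular":[0,0,0]}]'
python3 - <<'E'
from h import *
im,d=viewer.get_image('wrist'); cv2.imwrite('pics/w4.png',im[:,:,::-1])
E
```

```text
clock: 8.7
eef_pos: [607.4, -3.3, 30.8]
tool_rot: [3.141, -0.001, 1.565]
force: [0.5, -1.5, 1.7]
width: 40.0
gripper_force: 0.7
```

View pics/w4.png

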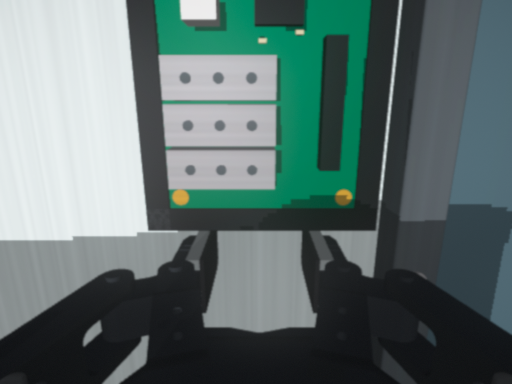

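Both fingers are on the frame's end rim (row 230). The carrier is square and there is a narrow gap to the fence. I'll continue.

```bash
python3 -m creep '[{"jaw":-0.06,"xyz":[6,0,0],"angular":[0,0,0]},{"jaw":-0.06,"xyz":[12,0,0],"angular":[0,0,0]},{"jaw":-0.06,"xyz":[18,0,0],"angular":[0,0,0]},{"jaw":-0.06,"xyz":[24,0,0],"angular":[0,0,0]},{"jaw":-0.06,"xyz":[30,0,0],"angular":[0,0,0]},{"jaw":-0.06,"xyz":[36,0,0],"angular":[0,0,0]},{"jaw":-0.06,"xyz":[42,0,0],"angular":[0,0,0]},{"jaw":-0.06,"xyz":[48,0,0],"angular":[0,0,0]},{"jaw":-0.06,"xyz":[54,0,0],"angular":[0,0,0]},{"jaw":-0.06,"xyz":[60,0,0],"angular":[0,0,0]},{"jaw":-0.06,"xyz":[64,0,0],"angular":[0,0,0]},{"jaw":-0.06,"xyz":[64,0,0],"angular":[0,0,0]}]'
python3 -m creep '[{"jaw":-0.06,"xyz":[2,0,0],"angular":[0,0,0]},{"jaw":-0.06,"xyz":[4,0,0],"angular":[0,0,0]},{"jaw":-0.06,"xyz":[4,0,0],"angular":[0,0,0]}]'
```

```text
clock: 10.25
eef_pos: [608.0, 60.1, 31.1]
tool_rot: [3.141, -0.001, 1.564]
force: [-0.4, 0.4, 1.0]
width: 40.2
gripper_force: 0.0
clock: 10.62
eef_pos: [608.0, 62.5, 31.1]
tool_rot: [3.141, 0.0, 1.563]
force: [0.3, -2.6, 1.9]
width: 39.9
gripper_force: 1.6
```

```bash
python3 -m creep '[{"jaw":-0.06,"xyz":[2,0,0],"angular":[0,0,0]},{"jaw":-0.06,"xyz":[3,0,0],"angular":[0,0,0]},{"jaw":-0.06,"xyz":[3,0,0],"angular":[0,0,0]}]'
python3 -m creep '[{"jaw":-0.06,"xyz":[2,0,0],"angular":[0,0,0]},{"jaw":-0.06,"xyz":[3,0,0],"angular":[0,0,0]},{"jaw":-0.06,"xyz":[3,0,0],"angular":[0,0,0]}]'
```

```text
clock: 11.0
eef_pos: [608.1, 66.0, 31.1]
tool_rot: [3.141, 0.0, 1.564]
force: [0.2, -3.4, 2.2]
width: 40.0
gripper_force: 1.8
clock: 11.38
eef_pos: [608.0, 69.1, 31.0]
tool_rot: [3.141, -0.0, 1.564]
force: [-0.3, -4.9, 3.4]
width: 40.4
gripper_force: 2.0
```

```bash
python3 -m creep '[{"jaw":-0.06,"xyz":[1,0,0],"angular":[0,0,0]},{"jaw":-0.06,"xyz":[2,0,0],"angular":[0,0,0]},{"jaw":-0.06,"xyz":[2,0,0],"angular":[0,0,0]}]'
python3 -m creep '[{"jaw":-0.06,"xyz":[1,0,0],"angular":[0,0,0]},{"jaw":-0.06,"xyz":[2,0,0],"angular":[0,0,0]},{"jaw":-0.06,"xyz":[2,0,0],"angular":[0,0,0]}]'
```

```text
clock: 11.75
eef_pos: [608.0, 70.4, 31.0]
tool_rot: [3.141, 0.001, 1.563]
force: [-0.4, -5.7, 4.1]
width: 40.2
gripper_force: 2.8
clock: 12.12
eef_pos: [608.0, 70.5, 31.0]
tool_rot: [-3.142, 0.003, 1.562]
force: [-0.9, -8.9, 4.0]
width: 40.1
gripper_force: 4.4
```

The force rises with no further motion, so the carrier's end is on the yellow stop. Next I'll retract and move round for a final push to the fence.

```bash
python3 -m creep '[{"jaw":-0.06,"xyz":[-15,0,0],"angular":[0,0,0]},{"jaw":-0.06,"xyz":[-15,0,-60],"angular":[0,0,0]},{"jaw":0.4,"xyz":[-15,0,-110],"angular":[0,0,0]},{"jaw":0.4,"xyz":[67,-78,-110],"angular":[0,0,1.571]},{"jaw":0.4,"xyz":[67,-78,-110],"angular":[0,0,1.571]},{"jaw":0.4,"xyz":[67,-78,-110],"angular":[0,0,1.571]},{"jaw":0.4,"xyz":[67,-78,-110],"angular":[0,0,1.571]},{"jaw":0.4,"xyz":[67,-78,-110],"angular":[0,0,1.571]},{"jaw":0.4,"xyz":[67,-78,-110],"angular":[0,0,1.571]},{"jaw":0.4,"xyz":[67,-78,-110],"angular":[0,0,1.571]},{"jaw":0.4,"xyz":[67,-78,-110],"angular":[0,0,1.571]},{"jaw":0.4,"xyz":[67,-78,-110],"angular":[0,0,1.571]}]'
python3 -m creep '[{"jaw":0.4,"xyz":[0,0,0],"angular":[0,0,0]},{"jaw":0.4,"xyz":[0,0,0],"angular":[0,0,0]},{"jaw":0.4,"xyz":[0,0,0],"angular":[0,0,0]}]'
python3 - <<'E'
from h import *
im,d=viewer.get_image('wrist'); cv2.imwrite('pics/w5.png',im[:,:,::-1])
P=pts('wrist',d>0,d); t=np.array(ctrl.read_state()['eef_pos'])
q=P[(abs(P[:,0]-t[0])<20)&(abs(P[:,1]-t[1])<60)&(P[:,2]>60)]
print(t,np.round(np.percentile(q,[0,.5,2,50,98,100],axis=0)-t,1))
E
```

```text
clock: 13.62
eef_pos: [529.6, 142.1, 140.2]
tool_rot: [-3.14, 0.001, -0.009]
force: [-0.3, -0.2, 0.9]
width: 59.9
gripper_force: 0.0
clock: 14.0
eef_pos: [530.3, 140.8, 140.9]
tool_rot: [-3.141, 0.0, -0.007]
force: [-0.1, -0.3, 0.3]
width: 59.7
gripper_force: 0.0
[530.33481554 140.65464451 140.88862278] [[-13.7 -60.  -14.8]
 [-11.6 -59.2  -8.5]
 [ -9.4 -57.2  -1. ]
 [ 10.5   0.6  55.8]
 [ 19.2  57.7  78.9]
 [ 20.   60.   81.1]]
```

View pics/w5.png

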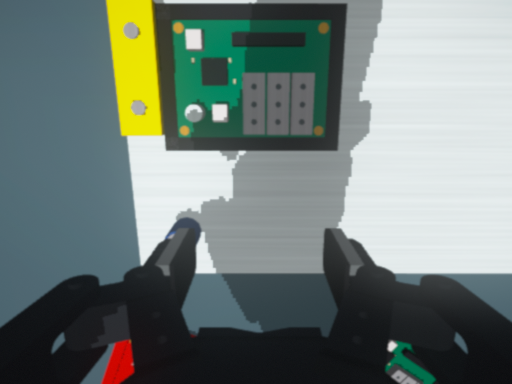

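The carrier is against the yellow stop (column 163), and the capacitor at (185,228) is just behind the left finger but clear. I'll shift slightly forward and right, descend and push.

```bash
python3 -m creep '[{"jaw":0.4,"xyz":[6,4,40],"angular":[0,0,0]},{"jaw":0.4,"xyz":[6,4,80],"angular":[0,0,0]},{"jaw":0.4,"xyz":[6,4,114],"angular":[0,0,0]},{"jaw":0.4,"xyz":[6,4,114],"angular":[0,0,0]},{"jaw":0.4,"xyz":[10,4,114],"angular":[0,0,0]},{"jaw":0.4,"xyz":[14,4,114],"angular":[0,0,0]},{"jaw":0.4,"xyz":[18,4,114],"angular":[0,0,0]},{"jaw":0.4,"xyz":[20,4,114],"angular":[0,0,0]},{"jaw":0.4,"xyz":[20,4,114],"angular":[0,0,0]}]'
python3 -m creep '[{"jaw":0.4,"xyz":[2,0,0],"angular":[0,0,0]},{"jaw":0.4,"xyz":[3,0,0],"angular":[0,0,0]},{"jaw":0.4,"xyz":[3,0,0],"angular":[0,0,0]}]'
```

```text
clock: 15.18
eef_pos: [549.1, 136.7, 27.0]
tool_rot: [-3.141, 0.002, -0.007]
force: [-5.2, 0.3, 3.8]
width: 59.7
gripper_force: 2.3
clock: 15.55
eef_pos: [553.6, 136.4, 26.8]
tool_rot: [3.142, -0.0, -0.007]
force: [-3.9, 0.7, 0.9]
width: 59.6
gripper_force: 1.4
```

```bash
python3 -m creep '[{"jaw":0.4,"xyz":[1,0,0],"angular":[0,0,0]},{"jaw":0.4,"xyz":[2,0,0],"angular":[0,0,0]},{"jaw":0.4,"xyz":[2,0,0],"angular":[0,0,0]}]'
python3 -m creep '[{"jaw":0.4,"xyz":[1,0,0],"angular":[0,0,0]},{"jaw":0.4,"xyz":[2,0,0],"angular":[0,0,0]},{"jaw":0.4,"xyz":[2,0,0],"angular":[0,0,0]}]'
python3 -m creep '[{"jaw":0.4,"xyz":[1,0,0],"angular":[0,0,0]},{"jaw":0.4,"xyz":[2,0,0],"angular":[0,0,0]},{"jaw":0.4,"xyz":[2,0,0],"angular":[0,0,0]}]'
```

```text
clock: 15.92
eef_pos: [555.4, 136.4, 26.8]
tool_rot: [3.142, 0.0, -0.008]
force: [-2.4, -0.1, 0.1]
width: 59.7
gripper_force: 1.6
clock: 16.3
eef_pos: [555.4, 136.4, 26.8]
tool_rot: [-3.141, 0.004, -0.007]
force: [-6.6, -0.2, 4.3]
width: 59.9
gripper_force: 3.6
clock: 16.68
eef_pos: [555.5, 136.4, 26.7]
tool_rot: [-3.141, 0.008, -0.007]
force: [-10.7, -0.0, 7.5]
width: 59.6
gripper_force: 5.4
```

The carrier is stalled on the fence. I'll back off, rise and inspect.

```bash
python3 -m creep '[{"jaw":0.4,"xyz":[-18,0,0],"angular":[0,0,0]},{"jaw":0.4,"xyz":[-18,0,0],"angular":[0,0,0]},{"jaw":0.4,"xyz":[-18,0,-60],"angular":[0,0,0]},{"jaw":0.4,"xyz":[-18,0,-120],"angular":[0,0,0]},{"jaw":0.4,"xyz":[0,0,-170],"angular":[0,0,0]},{"jaw":0.4,"xyz":[10,-10,-170],"angular":[0,0,0]},{"jaw":0.4,"xyz":[10,-10,-170],"angular":[0,0,0]},{"jaw":0.4,"xyz":[10,-10,-170],"angular":[0,0,0]}]'
python3 - <<'E'
from h import *
im,d=viewer.get_image('wrist'); cv2.imwrite('pics/w6.png',cv2.resize(im,(768,576))[:,:,::-1])
def rep(n):
    for r in silhouettes('wrist',n)[:1]:
        P=pts('wrist',r['pixels'],d); rect=cv2.minAreaRect(P[:,:2].astype(np.float32))
        print(n,round(r['score'],2),np.round(r['xy']),np.round(rect[0],1),np.round(rect[1],1),round(rect[2],2))
for n in ['carrier','stop_yellow']: rep(n)
E
```

```text
clock: 17.68
eef_pos: [568.4, 146.0, 195.4]
tool_rot: [3.141, 0.003, -0.007]
force: [-0.6, 0.0, 0.0]
width: 60.2
gripper_force: 0.0
carrier 0.95 [262. 116.] [615.5 144.6] [134.  100.3] 89.46
stop_yellow 0.62 [166. 116.] [616.3 226.5] [30.7 90.1] 89.41
```

View pics/w6.png

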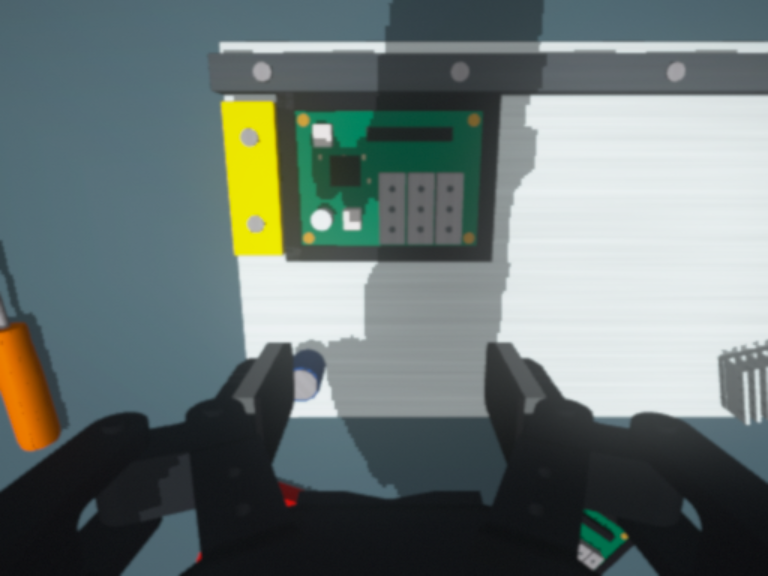

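```bash
python3 - <<'E'
from h import *
im,d=viewer.get_image('wrist'); c=im[55:180,140:240]
cv2.imwrite('pics/w7.png',cv2.resize(c,(480,600),interpolation=cv2.INTER_NEAREST)[:,:,::-1])
for r in (90,110,130,150,165): print(r,[tuple(int(x) for x in im[r,k]) for k in range(182,196)])
E
```

```text
90 [(223, 214, 0), (177, 162, 0), (116, 104, 17), (79, 74, 32), (64, 64, 42), (64, 65, 51), (64, 65, 51), (64, 65, 52), (64, 65, 52), (63, 65, 51), (64, 65, 52), (63, 65, 53), (63, 65, 52), (61, 65, 52)]
110 [(236, 231, 0), (229, 221, 0), (195, 176, 0), (127, 114, 11), (84, 79, 29), (69, 68, 41), (68, 68, 50), (69, 69, 52), (69, 69, 52), (68, 68, 52), (68, 69, 53), (68, 69, 53), (67, 69, 54), (67, 69, 54)]
130 [(237, 234, 0), (237, 232, 0), (232, 224, 0), (204, 185, 0), (135, 122, 20), (95, 89, 39), (78, 77, 52), (72, 72, 55), (72, 73, 56), (71, 73, 56), (71, 72, 56), (71, 72, 56), (70, 72, 56), (70, 72, 57)]
150 [(238, 234, 0), (237, 234, 0), (237, 234, 0), (234, 228, 0), (212, 198, 0), (146, 134, 33), (102, 96, 47), (84, 82, 57), (76, 78, 63), (75, 77, 64), (75, 77, 64), (74, 76, 64), (75, 77, 66), (74, 77, 65)]
165 [(238, 235, 0), (238, 235, 0), (238, 235, 0), (238, 235, 0), (235, 228, 0), (211, 197, 27), (144, 133, 49), (104, 99, 62), (91, 91, 74), (84, 86, 78), (82, 84, 76), (81, 85, 76), (82, 86, 78), (80, 83, 75)]
```

View pics/w7.png

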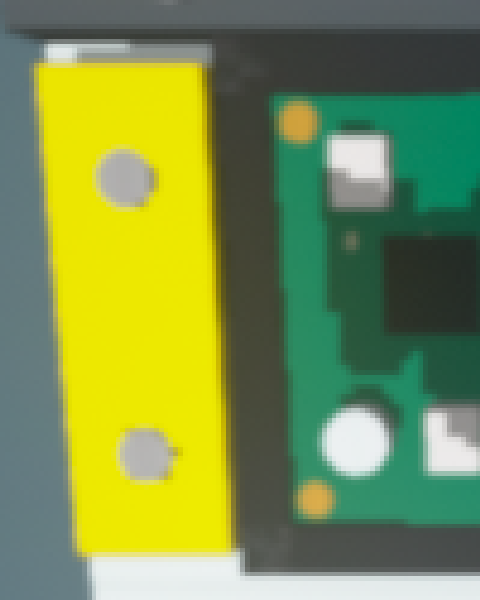

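```bash
python3 - <<'E'
from h import *
m=viewer.camera_model('wrist'); T=np.array(m['T'])
for (u,v),z in (((190.4,174.4),24),((188.5,169.8),30),((185.5,110),30),((187.5,150),30)):
    r=T[:3,:3]@[(u-m['cx'])/m['fx'],(v-m['cy'])/m['fy'],1]; print(np.round(T[:3,3]+r*(z-T[2,3])/r[2],2))
E
```

```text
[566.08 211.81  24.  ]
[571.85 211.95  30.  ]
[625.74 211.    30.  ]
[590.29 211.63  30.  ]
```

The measured gap to the yellow stop is about 0.1 mm and the carrier stalled on the fence, so I'm handing in.

```bash
python3 -c "
from cell import ctrl
print(ctrl.finish_job())"
```

```text
the job is handed in; nothing more can be done
None
```

The carrier is seated against the fence and the yellow stop, the fingers are clear, and the job is handed in; the hand-in returned no verdict.

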